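Put the polished specimens away in the dry cabinet

TASK

Put the polished specimens away in the small white dry cabinet on the right: with the fingertips push the wooden tray in until it stops, then swing the door shut, then push the latch lever over and down until it lies level across the edge of the door. Only push: do not lift the tray or the mounts, keep off the polished mounts lying in the tray, and leave the cup, the dish and the bottle on the bench where they stand.

Things in the scene. Friction and masses are not known exactly. Their poses are not given: they have to be found in the camera images.
- dry_cabinet: low white cabinet, 175 deep (x) x 150 wide (y) x 84 high, fixed, its place and angle vary. Origin: centre of its underside; own x runs from front to back, y to its left seen from in front, z up. Front face at own x -87.5. Chamber opening own y -39 to +39, floor z 40, ceiling z 76; back wall that stops the tray at own x +55.5. A flat dial stands 6 proud on the top.
- mount_tray: open wooden tray, 140 long x 64 wide x 30 high, 4 mm walls, loose, about 0.2 kg with its mounts. Origin: centre of its underside; own y along its length, +y end is the front towards the robot (outer face at own y +70). It lies along the cabinet's x between guides with 2 mm play each side, with 27 to 56 mm to go. Home: against the back wall, origin at cabinet x -14.5, front face at cabinet x -84.5.
- tray_front (a point): middle of the top edge of the tray's front face (outer side), 30 above the tray's underside and 70 above the bench; when the tray is home it lies at cabinet x -84.5, 3 mm inside the cabinet's front face
- cabinet_door (a joint): door angle (rad): 0 shut, grows as it swings towards the robot and to the left, at most 2.1; starts wide open (1.6 to 2.02) and stays where left (friction 0.03 N m). Aluminium frame with clear pane, 102 wide, 10 thick, from 34 to 81 above the bench. Shut: outer face at cabinet x -99, from y +56 (hinge edge) to -46. A finger lip at its foot, 34 to 37 high, juts 13 from the outer face.
- door_push (a point): point on the outer face of the door, on the pane, 52 from the hinge axis along the door and 65 above the bench; turns with the door. Pushing here towards the inner face shuts it
- door_hinge (a point): point on the door's upright hinge axis, 65 above the bench, at mid-thickness of the door; at cabinet x -94, y +57; does not move with the door
- door_latch (a joint): angle of the turn latch (rad): near 0 (start -0.5, leaning right, to 0.05) the lever stands upright right of the door, clear of it; at pi/2, its stop, it lies level, pointing to the cabinet's left (+y) across the door's free edge. Turns anticlockwise seen from the front. Stays where left (friction 0.04 N m). Cannot come down while the door stands ajar by more than some 2 mm.
- latch_pivot (a point): centre of the latch's pivot at mid-depth of the lever, cabinet x = -107, y = -60, 50 mm above the bench; does not move
- latch_tip (a point): centre of the rounded black end of the lever, at mid-depth, 40 mm from the pivot. The lever is a dark bar 10 wide, 12 to 14 deep (cabinet x -101 to -115, so 2 mm in front of the shut door), 46 mm long from the pivot to the very end
- mould_cup: blue silicone cup, 41 across x 30 high, loose on the bench; leave alone. Origin at the centre of its underside
- petri_dish: round clear dish with lid, 92 across x 16 high, loose on the bench; leave alone. Origin at the centre of its underside
- etch_bottle: screw-capped white bottle, 52 across x 120 high, loose on the bench; leave alone. Origin at the centre of its underside
- mount_0: round resin mount with a polished metal face on top, green, 21 high, 27 across, loose in the tray, top below the tray's rim; not to be touched. Origin at the centre of its underside
- mount_1: round resin mount with a polished metal face on top, black, 20 high, 27 across, loose in the tray, top below the tray's rim; not to be touched. Origin at the centre of its underside
- mount_2: round resin mount with a polished metal face on top, orange, 17 high, 27 across, loose in the tray, top below the tray's rim; not to be touched. Origin at the centre of its underside
- mount_3: round resin mount with a polished metal face on top, blue, 16 high, 27 across, loose in the tray, top below the tray's rim; not to be touched. Origin at the centre of its underside
- mount_4: round resin mount with a polished metal face on top, pale yellow, 17 high, 27 across, loose in the tray, top below the tray's rim; not to be touched. Origin at the centre of its underside

How it is judged (in metres and radians):
On the way, in this order (a step that is already met when the one before it is completed fails the run):
1. the tray is pushed fully home while the door is still open (x of mount_tray in the frame of dry_cabinet above -0.018 m and z of mount_tray in the frame of dry_cabinet below 0.044 m and value of joint cabinet_door above 0.4 rad), for 0.2 s.
2. the door is shut, the latch not yet over it (value of joint cabinet_door below 0.03 rad and value of joint door_latch below 0.9 rad), for 0.2 s.
3. the latch lever lies level across the door (value of joint door_latch above 1.45 rad), for 0.2 s.
At the end, for the whole second after the job is handed in: the tray stands on the chamber floor within 3.5 mm of its stop, all five mounts still lie flat in it, the door is shut (under 0.03 rad), the latch lever is within 0.12 rad of level, all at rest (x of mount_tray in the frame of dry_cabinet above -0.018 m and z of mount_tray in the frame of dry_cabinet below 0.044 m and value of joint cabinet_door below 0.03 rad and value of joint door_latch above 1.45 rad and linear speed of mount_tray below 0.01 m/s and angle between each of mount_0, mount_1, mount_2, mount_3, mount_4's own z axis and vertical below 0.1 rad and z of each of mount_0, mount_1, mount_2, mount_3, mount_4 in the frame of mount_tray below 0.006 m); the robot touches nothing.
It fails at once if the tray is lifted (more than 8 mm) or tipped (z of mount_tray in the frame of dry_cabinet above 0.048 m or angle between mount_tray's own z axis and vertical above 0.15 rad).
It fails at once if the fingers touch a polished mount (contact force between the fingers and mount_0 above 0.3 N or contact force between the fingers and mount_1 above 0.3 N or contact force between the fingers and mount_2 above 0.3 N or contact force between the fingers and mount_3 above 0.3 N or contact force between the fingers and mount_4 above 0.3 N).
It fails at once if a mount is lifted or tipped (z of any of mount_0, mount_1, mount_2, mount_3, mount_4 in the frame of mount_tray above 0.012 m or angle between any of mount_0, mount_1, mount_2, mount_3, mount_4's own z axis and vertical above 0.5 rad).
It fails at once if the cup, dish or bottle on the bench is moved by more than 20 mm (distance of any of mould_cup, petri_dish, etch_bottle from where it was at the start of the episode above 0.02 m).
It also fails if it takes over 58 s, if anything falls off the work surface, if the arm or the gripper's body presses on something with over 40 N, if the wrist force passes 120 N, or if a joint passes its speed limit or range.

ROBOT

A 6-joint arm with a two-finger parallel gripper is mounted at the origin on a cart in front of the work surface, level with it; the furniture and walls round the work are solid. World frame = base frame: x ahead of the robot, y to its left, z up, the work surface at z = 0. Lengths are in mm, angles in rad, forces in N, time in s.
With the tool pointing down it reaches from about 300 to 775 mm from the base axis. Payload 14.6 kg.
Tool frame: the origin (TCP) lies midway between the tips of the shut fingers; the grasp point (between the pads) lies 19 mm behind it; z points along the fingers, y is the line along which they close (so a half turn about z gives the same grasp; the last joint's range is limited). The gripper opens to 94 mm and grips with 3 to 60 N. Pads are 16 mm wide; open, the fingers measure 119 mm over their backs; the gripper's body (75 mm by 177 mm) begins 78 mm behind the grasp point.
Start: joints at [1.162, 0.3, 1.521, -0, 1.321, -0.067], TCP at [184.348, 518.175, 205.446] pointing down, gripper open.
Joint ranges: [-3.03, 3.03], [-0.79, 2.21], [0.23, 2.52], [-1.04, 4.18], [0, 3.07], [-2.55, 2.55]. Speed limits (rad/s): [2.22, 2.22, 2.57, 3.14, 3.14, 3.14].

INTERFACE

Orientations are given as [roll, pitch, yaw] about the fixed x, y, z axes, in that order (R = Rz(yaw) Ry(pitch) Rx(roll)).
In Python, from cell import * gives the robot as it stands. The module is installed in compiled form; this text tells all that it offers.
- The arm moves only by the tool servo_tool, never from a script. Its argument "motion" is a list of rows, each an object of numbers: "wx", "wy", "wz": the turn, a rotation vector about the tool's x, y, z in units of 2 rad (1.0 is 2 rad); "dx", "dy", "dz": the shift along the tool's x, y, z in units of 10 cm (1.0 is 10 cm); "fingers": the closure, from -1 (fully open) to 1 (shut). In form: [{"wx": .., "wy": .., "wz": .., "dx": .., "dy": .., "dz": .., "fingers": ..}, ...]. A call has 1 to 10 rows; each row is the pose to reach, as a shift and turn from the pose commanded when the call began, along the tool's axes at that moment; what a row does not reach only later rows make up. A row lasts 1/10 s, in which the tool goes at most 50 mm and 8.59 degrees, less where a joint would pass 70% of its speed; a pose out of reach is approached as far as the arm can. A call with a number of a shift or a turn outside -1 to 1 is refused whole. A call with a gripper value outside its range is refused whole. The fingers move at their own pace and stop on an object; "newtons" is the grip in N (left out, the last holds). Time passes only in rows, so rows that repeat a pose let the fingers close. It gives the time, the measured TCP pose, the force, the opening and the grip force at its end, in the units of the state.
- read_state(): the state, without advancing time (a new reading comes with each control period).
- camera(name): name is "scene" or "top"; returns a dict with "image" (400x640x3 uint8, red, green, blue), "fx", "fy", "cx", "cy" (pixels), "k1" (the pictures are not rectified: a ray, as slopes to the right and down, at radius r is drawn at 1 + k1 r^2 times it, then the intrinsics apply), "R" (3x3) and "t" (3): a world point X has camera coordinates R X + t. Camera axes: x right, y down, z forward; pixel columns grow to the right and rows downward; lengths in mm; the calibration is good to about 2 mm. A picture is of the moment at which its call begins. There is no depth.
- sign_off(): hands the job in; it is judged then, once.
Trained networks look in a picture, given as the dict that the camera call returned (one of the last four; its "shot" number tells which), for a name from the list of things; names that differ only in an ending like _2 or _b are one class to them, and where a whole thing is asked for, a point or a joint stands for the part that bears it (a point fixed in the world has none). Each returns a list of dicts, best first, with "conf" (0 to 1); they miss things now and then, are a little off and sometimes report something else, mostly with a low value. They report only what shows in the picture. A call takes as long as a camera call.
- spot_in(query, picture): "location" ([column, row] in pixels, amid what is visible of it).
- trace(query, picture): "pixels" (400x640 bool, what is visible of it) and "location" ([column, row] in pixels, amid what is visible of it).
The state is a dict: "clock": time; "joints": joint angles; "qd": joint speeds; "effort": joint torques, N m; "eef_pos": TCP position; "eef_rot": TCP orientation; "wrist_force": force on the tool from outside, world axes, zero at the start; "moment": the same for the moment, N m; "finger_gap": finger opening in mm; "finger_force": force on a finger pad.
Only numpy, scipy, OpenCV 4.12 (cv2) and the standard library are available. Lean on these libraries where they do the work, as an engineer would, in place of code of your own. Each camera call takes 0.05 s, during which the arm holds its last target. There are 200 camera calls.

## Working session

There is one attempt and no reset: what is moved stays moved. The work goes in short steps, Python scripts to look and compute and a tool call to move; the robot and the scene stay as the last step left them, time stands still between calls to the robot, and variables do not carry over. Pictures are saved under pics/ and viewed, at most 10 in all, crops included, and the job is handed in when it is done.

Besides the shell and the picture viewer there is one more tool, called after ">>>" as name(argument=value, ...), one argument or row to a line, values as JSON. servo_tool: Moves the arm, as the interface text tells. Its arguments: {"type":"object","properties":{"motion":{"type":"array","items":{"type":"object","properties":{"wx":{"type":"number"},"wy":{"type":"number"},"wz":{"type":"number"},"dx":{"type":"number"},"dy":{"type":"number"},"dz":{"type":"number"},"fingers":{"type":"number"}}}},"newtons":{"type":"number"}},"required":["motion"]}

```bash
mkdir -p pics
cat > h.py <<'E'
from cell import *
import numpy as np, cv2
def ray(p,uv):
    d=np.array([(uv[0]-p['cx'])/p['fx'],(uv[1]-p['cy'])/p['fy']]);s=d.copy()
    for _ in range(20): s=d/(1+p['k1']*(s@s))
    R=np.array(p['R']);t=np.array(p['t'])
    return -R.T@t, R.T@np.array([s[0],s[1],1])
def at_z(p,uv,z):
    c,d=ray(p,uv); return c+d*(z-c[2])/d[2]
def proj(p,X):
    c=np.array(p['R'])@np.array(X,float)+np.array(p['t']); s=c[:2]/c[2]; s=s*(1+p['k1']*(s@s))
    return np.array([s[0]*p['fx']+p['cx'],s[1]*p['fy']+p['cy']])
def save(p,n): cv2.imwrite('pics/'+n,p['image'][:,:,::-1])
E
python3 - <<'E'
from h import *
for n in ['top','scene']:
    p=camera(n); save(p,n+'0.png'); print(n,-np.array(p['R']).T@p['t'],np.round(p['R'],2).tolist(),p['fx'])
    for q in ['dry_cabinet','mount_tray','tray_front','cabinet_door','door_push','door_latch','latch_tip','mould_cup','petri_dish','etch_bottle']:
        r=spot_in(q,p); print(q,[(np.round(a['location']),round(a['conf'],2)) for a in r[:2]])
print(read_state())
E
```

```text
top [ 379.11139989 -106.72549092  982.73395561] [[0.0, -1.0, -0.03], [-0.99, 0.0, -0.15], [0.15, 0.03, -0.99]] 402.4998131225104
dry_cabinet [(array([427., 163.]), 0.69)]
mount_tray [(array([425., 203.]), 0.72)]
tray_front [(array([428., 204.]), 0.66)]
cabinet_door [(array([386., 215.]), 0.94), (array([425., 203.]), 0.4)]
door_push [(array([384., 212.]), 0.94)]
door_latch [(array([446., 210.]), 0.39)]
latch_tip [(array([451., 205.]), 0.4)]
mould_cup [(array([335., 236.]), 0.73)]
petri_dish [(array([265., 243.]), 0.84)]
etch_bottle [(array([212., 210.]), 0.74)]
scene [-233.61831764 -517.0095802   542.02359762] [[0.49, -0.87, 0.0], [-0.41, -0.23, -0.88], [0.77, 0.43, -0.47]] 442.1460686943408
dry_cabinet [(array([432., 217.]), 0.77)]
mount_tray [(array([406., 233.]), 0.96)]
tray_front [(array([408., 230.]), 0.74)]
cabinet_door [(array([367., 229.]), 0.67)]
door_push [(array([364., 231.]), 0.64), (array([235., 226.]), 0.61)]
door_latch [(array([432., 242.]), 0.59)]
latch_tip [(array([434., 240.]), 0.51)]
mould_cup [(array([300., 241.]), 0.74)]
petri_dish [(array([235., 226.]), 0.65), (array([364., 229.]), 0.48)]
etch_bottle [(array([215., 182.]), 0.78)]
{'clock': 1.1, 'joints': array([ 1.16242877e+00,  2.99861993e-01,  1.52100722e+00,  6.95829110e-06,
        1.32069657e+00, -6.65927383e-02]), 'qd': array([-0.0001667 ,  0.00028525,  0.00058862, -0.00058974,  0.00034725,
       -0.00042375]), 'effort': array([ 6.42287287e-04, -5.31665468e+01, -3.52919555e+01,  7.08413520e-02,
        2.13122531e-02,  3.07839322e-06]), 'eef_pos': array([184.33070933, 518.17940607, 205.46338274]), 'eef_rot': array([ 3.14156539e+00, -4.93831504e-06,  2.79981612e+00]), 'wrist_force': array([0.42152911, 1.34722852, 0.13110009]), 'moment': array([-0.00736886,  0.0450611 , -0.04665369]), 'finger_force': 0.0, 'finger_gap': 94.0706592639874}
```

Run:
```python
import cv2
a=cv2.imread('pics/top0.png')[90:270,320:520]; b=cv2.imread('pics/scene0.png')[140:300,320:520]
cv2.imwrite('pics/topc.png',cv2.resize(a,None,fx=3.3,fy=3.3,interpolation=cv2.INTER_CUBIC))
cv2.imwrite('pics/scenec.png',cv2.resize(b,None,fx=3.7,fy=3.7,interpolation=cv2.INTER_CUBIC))
```

```text
(no output)
```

View pics/topc.png

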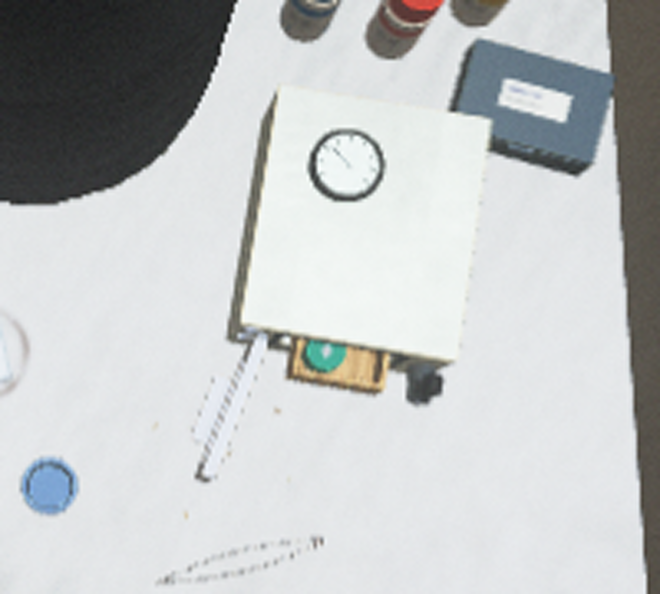

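View pics/scenec.png

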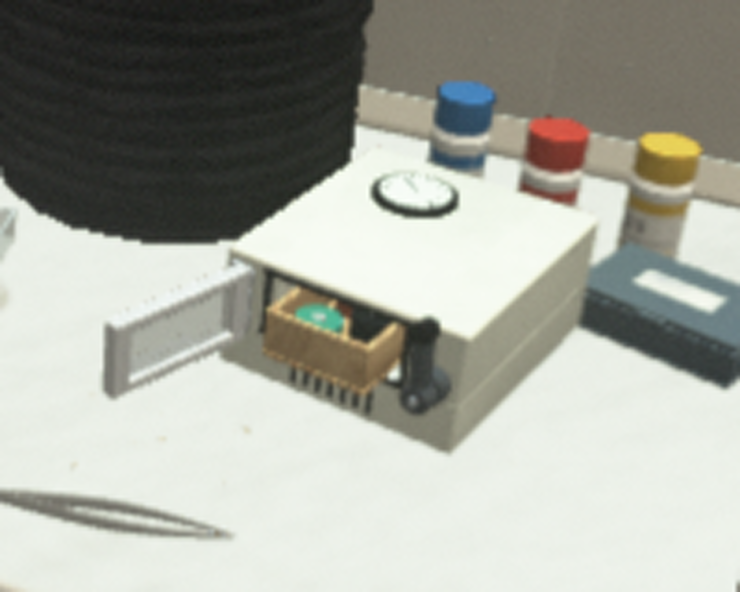

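The crops show the cabinet yawed slightly clockwise, with its top corners visible in both views. The door stands wide open on the left, the tray sticks out, and the lever is about upright at right. I'll fit the cabinet pose from the corners.

Run:
```python
from h import *
from scipy.optimize import least_squares
T=camera('top');S=camera('scene')
L=[[-87.5,75,84],[-87.5,-75,84],[87.5,-75,84],[87.5,75,84]]
tp=[np.array(a)/3.3+[320,90] for a in [(243,325),(455,361),(490,120),(278,88)]]
sp=[np.array(a)/3.7+[320,140] for a in [(230,250),(470,338),(597,222),(365,150)]]
def W(q,P): c,s=np.cos(q[2]),np.sin(q[2]); return np.array([q[0]+c*P[0]-s*P[1],q[1]+s*P[0]+c*P[1],P[2]])
def res(q,sets): return np.concatenate([proj(p,W(q,l))-u for p,us in sets for l,u in zip(L,us)])
for s in ([(T,tp)],[(S,sp)],[(T,tp),(S,sp)]):
    r=least_squares(res,[600,-320,-.15],args=(s,),x_scale=[100,100,1],loss='soft_l1'); print(r.x.round(3),r.fun.round(1))
q=r.x; np.save('cab.npy',q)
def C(X): c,s=np.cos(q[2]),np.sin(q[2]); d=np.array(X)[:2]-q[:2]; return np.array([c*d[0]+s*d[1],-s*d[0]+c*d[1]])
from itertools import product
for n,p,f in (('top',T,lambda a:np.array(a)/3.3+[320,90]),):
    print('tray front L/R',C(at_z(p,f((288,377)),70)).round(1),C(at_z(p,f((380,391)),70)).round(1))
    print('door end',C(at_z(p,f((205,472)),81)).round(1), 'hinge',C(at_z(p,f((262,335)),81)).round(1))
    print('latch',C(at_z(p,f((430,372)),92)).round(1))
g=lambda a:np.array(a)/3.7+[320,140]
print('scene tray', C(at_z(S,g((268,322)),70)).round(1),C(at_z(S,g((372,360)),70)).round(1))
print('scene door end top', C(at_z(S,g((108,325)),81)).round(1))
# latch tip in plane cabinet x=-107
c0,d=ray(S,g((425,330)));n=np.array([np.cos(q[2]),np.sin(q[2]),0]);k=(-107-n@(c0-[q[0],q[1],0]))/(n@d);X=c0+k*d;print('latch tip',C(X).round(1),X[2].round(1))
for m in ['mould_cup','petri_dish','etch_bottle']:
    a=spot_in(m,T);print(m,at_z(T,a[0]['location'],20).round())
print('front pt W',[W(q,P).round(1) for P in ([-94,57,65],[-84.5,0,70],[-107,-60,50])])
print(read_state()['clock'])
```

```text
[ 6.14598e+02 -3.23334e+02 -1.77000e-01] [-1.5  0.4  1.1  0.9  0.5 -0.4 -0.4 -1. ]
[ 6.08011e+02 -3.21570e+02 -1.63000e-01] [-2.1  0.3  0.3  0.9  0.2 -1.5  0.6 -1. ]
[ 6.12996e+02 -3.22270e+02 -1.72000e-01] [-1.8  1.3  0.9  1.4 -0.1  0.1 -1.1 -0.2 -1.  -0.9  0.8 -0.2  1.2 -2.2
  2.  -1.7]
tray front L/R [-112.    34.2] [-111.  -29.]
door end [-187.4   81.5] hinge [-88.1  57.4]
latch [-96.4 -55.1]
scene tray [-122.2   25.4] [-120.   -35.9]
scene door end top [-194.4   80.7]
latch tip [-107.   -56.8] 90.6
mould_cup [ 445. -108.   20.]
petri_dish [427.  64.  20.]
etch_bottle [495. 193.  20.]
front pt W [array([ 530.2, -250. ,   65. ]), array([ 529.7, -307.8,   70. ]), array([ 497.3, -363. ,   50. ])]
1.35
```

```bash
cat > plan.py <<'E'
from h import *
from scipy.spatial.transform import Rotation as Ro
q=np.array([612.5,-322.3,-0.172])
def W(P): c,s=np.cos(q[2]),np.sin(q[2]); return np.array([q[0]+c*P[0]-s*P[1],q[1]+s*P[0]+c*P[1],P[2]])
def C(X): c,s=np.cos(q[2]),np.sin(q[2]); d=np.array(X)[:2]-q[:2]; return np.array([c*d[0]+s*d[1],-s*d[0]+c*d[1],X[2]])
def go(P,tilt=0,yaw=0,world=False):
    "tool units from the present pose to cabinet point P, tilted forward by tilt, turned by yaw from cabinet-aligned"
    s=read_state(); R0=Ro.from_euler('xyz',s['eef_rot']); X=np.array(P,float) if world else W(P)
    R1=Ro.from_euler('xyz',[np.pi,0,np.pi+q[2]+yaw])*Ro.from_rotvec([0,-tilt,0])
    return (R0.inv().apply(X-s['eef_pos'])/100).round(3),((R0.inv()*R1).as_rotvec()/2).round(3)
def where():
    s=read_state(); print('t',s['clock'],'cab',C(s['eef_pos']).round(1),'rot',s['eef_rot'].round(3),'F',s['wrist_force'].round(1),'J',s['joints'].round(2))
E
python3 -c "
from plan import *
print(go((-170,-2,150)),W((-170,-2,150)))"
```

```text
(array([-5.179, -6.791,  0.554]), array([ 0.   ,  0.   , -0.085])) [ 444.66614033 -295.17444845  150.        ]
```

>>> servo_tool(
  motion=[
    {"wz":-0.07,"dx":-0.2,"dy":-0.4,"fingers":1},
    {"wz":-0.08,"dx":-0.4,"dy":-0.8,"fingers":1},
    {"wz":-0.08,"dx":-0.5,"dy":-1.0,"fingers":1},
    {"wz":-0.08,"dx":-0.5,"dy":-1.0,"fingers":1},
  ],
  newtons=20,
)

```text
schema error: expected keys wx, wy, wz, dx, dy, dz, fingers
```

>>> servo_tool(
  motion=[
    {"wx":0,"wy":0,"wz":0,"dx":-0.35,"dy":-0.35,"dz":0,"fingers":1},
    {"wx":0,"wy":0,"wz":0,"dx":-0.7,"dy":-0.7,"dz":0,"fingers":1},
    {"wx":0,"wy":0,"wz":0,"dx":-1,"dy":-1,"dz":0,"fingers":1},
  ],
  newtons=20,
)

```text
clock: 1.65
eef_pos: [245.4, 388.6, 205.3]
eef_rot: [-3.141, 0.0, 2.8]
wrist_force: [1.6, 0.8, 0.8]
finger_gap: 73.3
finger_force: 0.0
```

>>> servo_tool(
  motion=[
    {"wx":0,"wy":0,"wz":0,"dx":-0.35,"dy":-0.35,"dz":0,"fingers":1},
    {"wx":0,"wy":0,"wz":0,"dx":-0.7,"dy":-0.7,"dz":0,"fingers":1},
    {"wx":0,"wy":0,"wz":0,"dx":-0.9,"dy":-1,"dz":0,"fingers":1},
  ],
)

```text
clock: 1.95
eef_pos: [297.1, 263.9, 205.6]
eef_rot: [3.141, 0.0, 2.799]
wrist_force: [0.9, 1.1, -0.2]
finger_gap: 49.5
finger_force: 0.0
```

>>> servo_tool(
  motion=[
    {"wx":0,"wy":0,"wz":0,"dx":-0.3,"dy":-0.35,"dz":0,"fingers":1},
    {"wx":0,"wy":0,"wz":0,"dx":-0.6,"dy":-0.7,"dz":0,"fingers":1},
    {"wx":0,"wy":0,"wz":0,"dx":-0.8,"dy":-1,"dz":0,"fingers":1},
  ],
)

```text
clock: 2.25
eef_pos: [338.7, 143.0, 205.7]
eef_rot: [3.141, 0.001, 2.799]
wrist_force: [0.5, 0.5, -0.6]
finger_gap: 25.3
finger_force: 0.0
```

>>> servo_tool(
  motion=[
    {"wx":0,"wy":0,"wz":0,"dx":-0.3,"dy":-0.35,"dz":0,"fingers":1},
    {"wx":0,"wy":0,"wz":0,"dx":-0.6,"dy":-0.7,"dz":0,"fingers":1},
    {"wx":0,"wy":0,"wz":0,"dx":-0.7,"dy":-1,"dz":0,"fingers":1},
  ],
)

```text
clock: 2.55
eef_pos: [371.4, 25.0, 205.6]
eef_rot: [3.142, 0.001, 2.799]
wrist_force: [-0.3, 0.2, 0.1]
finger_gap: 1.8
finger_force: 0.0
```

>>> servo_tool(
  motion=[
    {"wx":0,"wy":0,"wz":0,"dx":-0.3,"dy":-0.35,"dz":0,"fingers":1},
    {"wx":0,"wy":0,"wz":0,"dx":-0.5,"dy":-0.7,"dz":0,"fingers":1},
    {"wx":0,"wy":0,"wz":0,"dx":-0.7,"dy":-1,"dz":0,"fingers":1},
  ],
)

```text
clock: 2.85
eef_pos: [403.1, -92.3, 205.6]
eef_rot: [-3.142, 0.001, 2.799]
wrist_force: [0.0, 1.4, 0.3]
finger_gap: 0.7
finger_force: 0.0
```

>>> servo_tool(
  motion=[
    {"wx":0,"wy":0,"wz":0,"dx":-0.3,"dy":-0.35,"dz":0,"fingers":1},
    {"wx":0,"wy":0,"wz":0,"dx":-0.5,"dy":-0.7,"dz":0,"fingers":1},
    {"wx":0,"wy":0,"wz":0,"dx":-0.6,"dy":-1,"dz":0,"fingers":1},
    {"wx":0,"wy":0,"wz":0,"dx":-0.6,"dy":-1,"dz":0,"fingers":1},
  ],
)

```text
clock: 3.25
eef_pos: [425.8, -207.4, 205.1]
eef_rot: [-3.141, -0.0, 2.797]
wrist_force: [2.3, 0.2, -0.2]
finger_gap: 0.6
finger_force: 0.0
```

```bash
python3 -c "
from plan import *
where();print(go((-190,-2,150),0.7),go((-170,-2,100),0.7))"
```

```text
t 3.25 cab [-203.6   81.2  205.1] rot [-3.141 -0.     2.797] F [ 2.3  0.2 -0.2] J [-0.53  0.13  1.73 -0.    1.28 -1.76]
(array([-0.278, -0.796,  0.551]), array([-0.03 , -0.349, -0.083])) (array([-0.475, -0.761,  1.051]), array([-0.03 , -0.349, -0.083]))
```

>>> servo_tool(
  motion=[
    {"wx":-0.006,"wy":-0.07,"wz":-0.016,"dx":0,"dy":-0.3,"dz":0,"fingers":1},
    {"wx":-0.012,"wy":-0.14,"wz":-0.033,"dx":-0.1,"dy":-0.6,"dz":0,"fingers":1},
    {"wx":-0.018,"wy":-0.21,"wz":-0.05,"dx":-0.2,"dy":-0.8,"dz":0.2,"fingers":1},
    {"wx":-0.024,"wy":-0.28,"wz":-0.066,"dx":-0.28,"dy":-0.8,"dz":0.4,"fingers":1},
    {"wx":-0.03,"wy":-0.35,"wz":-0.083,"dx":-0.28,"dy":-0.8,"dz":0.55,"fingers":1},
    {"wx":-0.03,"wy":-0.35,"wz":-0.083,"dx":-0.28,"dy":-0.8,"dz":0.55,"fingers":1},
    {"wx":-0.03,"wy":-0.35,"wz":-0.083,"dx":-0.28,"dy":-0.8,"dz":0.55,"fingers":1},
  ],
)

```text
clock: 3.95
eef_pos: [448.4, -264.2, 176.9]
eef_rot: [-3.118, 0.647, 2.943]
wrist_force: [-0.2, 0.1, 0.5]
finger_gap: 0.5
finger_force: 0.0
```

```bash
python3 -c "
from plan import *
where();print(go((-150,-2,56),0.7))
T=camera('top');S=camera('scene');cv2.imwrite('pics/pair.png',np.vstack([T['image'][90:290,300:560],S['image'][110:310,300:560]])[:,:,::-1].repeat(1,0))"
python3 -c "
import cv2;a=cv2.imread('pics/pair.png');cv2.imwrite('pics/pair2.png',cv2.resize(cv2.hconcat([a[:200],a[200:]]),None,fx=1.5,fy=1.5,interpolation=2))"
```

```text
t 3.95 cab [-171.6   29.1  176.9] rot [-3.118  0.647  2.943] F [-0.2  0.1  0.5] J [-0.76 -0.01  2.09  0.6   0.57 -2.55]
(array([ 0.55 , -0.28 ,  1.107]), array([-0.02 , -0.027, -0.01 ]))
```

View pics/pair2.png

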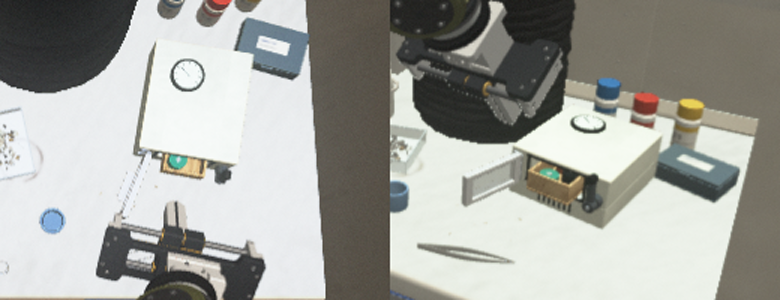

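J6 is at its limit, so I'll use the half-turn equivalent: spin +π about tool z.

>>> servo_tool(
  motion=[
    {"wx":0,"wy":0,"wz":0.075,"dx":0,"dy":0,"dz":0,"fingers":1},
    {"wx":0,"wy":0,"wz":0.15,"dx":0,"dy":0,"dz":0,"fingers":1},
    {"wx":0,"wy":0,"wz":0.225,"dx":0,"dy":0,"dz":0,"fingers":1},
    {"wx":0,"wy":0,"wz":0.3,"dx":0,"dy":0,"dz":0,"fingers":1},
    {"wx":0,"wy":0,"wz":0.375,"dx":0,"dy":0,"dz":0,"fingers":1},
    {"wx":0,"wy":0,"wz":0.45,"dx":0,"dy":0,"dz":0,"fingers":1},
    {"wx":0,"wy":0,"wz":0.525,"dx":0,"dy":0,"dz":0,"fingers":1},
    {"wx":0,"wy":0,"wz":0.6,"dx":0,"dy":0,"dz":0,"fingers":1},
    {"wx":0,"wy":0,"wz":0.675,"dx":0,"dy":0,"dz":0,"fingers":1},
    {"wx":0,"wy":0,"wz":0.75,"dx":0,"dy":0,"dz":0,"fingers":1},
  ],
)

```text
clock: 5.05
eef_pos: [448.3, -265.5, 176.7]
eef_rot: [2.497, 0.057, 1.408]
wrist_force: [-0.2, -0.7, 0.1]
finger_gap: 0.2
finger_force: 0.0
```

>>> servo_tool(
  motion=[
    {"wx":0,"wy":0,"wz":0.075,"dx":0,"dy":0,"dz":0,"fingers":1},
    {"wx":0,"wy":0,"wz":0.15,"dx":0,"dy":0,"dz":0,"fingers":1},
    {"wx":0,"wy":0,"wz":0.225,"dx":0,"dy":0,"dz":0,"fingers":1},
    {"wx":0,"wy":0,"wz":0.3,"dx":0,"dy":0,"dz":0,"fingers":1},
    {"wx":0,"wy":0,"wz":0.375,"dx":0,"dy":0,"dz":0,"fingers":1},
    {"wx":0,"wy":0,"wz":0.45,"dx":0,"dy":0,"dz":0,"fingers":1},
    {"wx":0,"wy":0,"wz":0.525,"dx":0,"dy":0,"dz":0,"fingers":1},
    {"wx":0,"wy":0,"wz":0.6,"dx":0,"dy":0,"dz":0,"fingers":1},
    {"wx":0,"wy":0,"wz":0.675,"dx":0,"dy":0,"dz":0,"fingers":1},
    {"wx":0,"wy":0,"wz":0.75,"dx":0,"dy":0,"dz":0,"fingers":1},
  ],
)

```text
clock: 6.05
eef_pos: [448.3, -265.5, 176.7]
eef_rot: [3.017, -0.637, -0.032]
wrist_force: [-0.6, -0.5, -0.8]
finger_gap: 0.5
finger_force: 0.0
```

```bash
sed -i 's/\[np.pi,0,np.pi+q\[2\]+yaw\])\*Ro.from_rotvec(\[0,-tilt,0\])/[np.pi,0,q[2]+yaw])*Ro.from_rotvec([0,tilt,0])/' plan.py; python3 -c "
from plan import *
where();print(go((-165,-2,100),0.7))"
```

```text
t 6.05 cab [-171.5   27.9  176.7] rot [ 3.017 -0.637 -0.032] F [-0.6 -0.5 -0.8] J [-0.76 -0.01  2.09  0.6   0.57  0.45]
(array([-0.438,  0.224,  0.663]), array([0.019, 0.028, 0.057]))
```

>>> servo_tool(
  motion=[
    {"wx":0.01,"wy":0.014,"wz":0.03,"dx":-0.22,"dy":0.11,"dz":0.33,"fingers":1},
    {"wx":0.019,"wy":0.028,"wz":0.057,"dx":-0.44,"dy":0.22,"dz":0.66,"fingers":1},
    {"wx":0.019,"wy":0.028,"wz":0.057,"dx":-0.44,"dy":0.22,"dz":0.66,"fingers":1},
    {"wx":0.019,"wy":0.028,"wz":0.057,"dx":-0.44,"dy":0.22,"dz":0.66,"fingers":1},
  ],
)

```text
clock: 6.45
eef_pos: [449.0, -295.6, 99.6]
eef_rot: [3.139, -0.698, -0.166]
wrist_force: [-0.6, -0.0, 0.3]
finger_gap: 0.6
finger_force: 0.0
```

```bash
python3 -c "
from plan import *
where();print(go((-145,-2,54),0.7));print(go((-90,-2,54),0.7))
T=camera('top');S=camera('scene');cv2.imwrite('pics/p3.png',cv2.resize(cv2.hconcat([T['image'][100:290,360:530],S['image'][140:330,330:500]]),None,fx=2.3,fy=2.3,interpolation=2)[:,:,::-1])"
```

```text
t 6.45 cab [-165.7   -1.7   99.6] rot [ 3.139 -0.698 -0.166] F [-0.6 -0.   0.3] J [-0.86  0.19  2.12  1.05  0.49  0.01]
(array([-0.134,  0.003,  0.482]), array([-0.001,  0.001,  0.002]))
(array([0.287, 0.006, 0.836]), array([-0.001,  0.001,  0.002]))
```

View pics/p3.png

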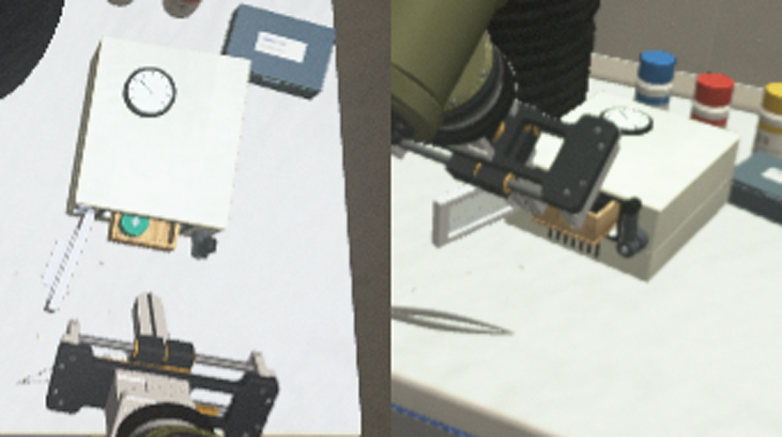

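The shut fingers (about 150,295 in the crop) are lined up in front of the tray, clear of door and latch. Next I go down, then push.

>>> servo_tool(
  motion=[
    {"wx":0,"wy":0,"wz":0,"dx":-0.07,"dy":0,"dz":0.24,"fingers":1},
    {"wx":0,"wy":0,"wz":0,"dx":-0.13,"dy":0,"dz":0.48,"fingers":1},
    {"wx":0,"wy":0,"wz":0,"dx":-0.13,"dy":0,"dz":0.48,"fingers":1},
  ],
)

```text
clock: 6.85
eef_pos: [470.6, -298.2, 54.5]
eef_rot: [3.139, -0.699, -0.164]
wrist_force: [-0.8, 0.8, 0.6]
finger_gap: 0.5
finger_force: 0.0
```

>>> servo_tool(
  motion=[
    {"wx":0,"wy":0,"wz":0,"dx":0.08,"dy":0,"dz":0.065,"fingers":1},
    {"wx":0,"wy":0,"wz":0,"dx":0.16,"dy":0,"dz":0.13,"fingers":1},
    {"wx":0,"wy":0,"wz":0,"dx":0.21,"dy":0,"dz":0.18,"fingers":1},
    {"wx":0,"wy":0,"wz":0,"dx":0.26,"dy":0,"dz":0.22,"fingers":1},
    {"wx":0,"wy":0,"wz":0,"dx":0.31,"dy":0,"dz":0.26,"fingers":1},
    {"wx":0,"wy":0,"wz":0,"dx":0.36,"dy":0,"dz":0.3,"fingers":1},
    {"wx":0,"wy":0,"wz":0,"dx":0.36,"dy":0,"dz":0.3,"fingers":1},
  ],
)

```text
clock: 7.55
eef_pos: [516.6, -307.0, 55.0]
eef_rot: [3.138, -0.7, -0.166]
wrist_force: [0.4, 0.8, 0.2]
finger_gap: 0.6
finger_force: 0.0
```

```bash
python3 -c "
from plan import *
where()"
```

```text
t 7.55 cab [-97.1  -1.3  55. ] rot [ 3.138 -0.7   -0.166] F [0.4 0.8 0.2] J [-0.76  0.39  1.99  1.19  0.4  -0.07]
```

>>> servo_tool(
  motion=[
    {"wx":0,"wy":0,"wz":0,"dx":0.015,"dy":0,"dz":0.013,"fingers":1},
    {"wx":0,"wy":0,"wz":0,"dx":0.03,"dy":0,"dz":0.026,"fingers":1},
    {"wx":0,"wy":0,"wz":0,"dx":0.046,"dy":0,"dz":0.039,"fingers":1},
    {"wx":0,"wy":0,"wz":0,"dx":0.046,"dy":0,"dz":0.039,"fingers":1},
  ],
)

```text
clock: 7.95
eef_pos: [522.1, -307.9, 54.9]
eef_rot: [3.138, -0.7, -0.166]
wrist_force: [-0.3, -0.6, -0.3]
finger_gap: 0.6
finger_force: 0.2
```

>>> servo_tool(
  motion=[
    {"wx":0,"wy":0,"wz":0,"dx":0.015,"dy":0,"dz":0.013,"fingers":1},
    {"wx":0,"wy":0,"wz":0,"dx":0.03,"dy":0,"dz":0.026,"fingers":1},
    {"wx":0,"wy":0,"wz":0,"dx":0.03,"dy":0,"dz":0.026,"fingers":1},
  ],
)

```text
clock: 8.25
eef_pos: [526.0, -308.6, 54.9]
eef_rot: [3.138, -0.7, -0.166]
wrist_force: [-0.9, 0.7, 0.6]
finger_gap: 0.3
finger_force: 0.2
```

>>> servo_tool(
  motion=[
    {"wx":0,"wy":0,"wz":0,"dx":0.015,"dy":0,"dz":0.013,"fingers":1},
    {"wx":0,"wy":0,"wz":0,"dx":0.015,"dy":0,"dz":0.013,"fingers":1},
  ],
)

```text
clock: 8.45
eef_pos: [527.8, -308.8, 54.7]
eef_rot: [3.139, -0.7, -0.166]
wrist_force: [-4.6, 0.9, 1.8]
finger_gap: 0.5
finger_force: 1.8
```

```bash
python3 -c "
from plan import *
where()
T=camera('top');S=camera('scene');cv2.imwrite('pics/p4.png',cv2.resize(cv2.hconcat([T['image'][100:290,360:530],S['image'][140:330,330:500]]),None,fx=2.3,fy=2.3,interpolation=2)[:,:,::-1])"
```

```text
t 8.45 cab [-85.8  -1.2  54.7] rot [ 3.139 -0.7   -0.166] F [-4.6  0.9  1.8] J [-0.75  0.41  1.96  1.17  0.39 -0.04]
```

View pics/p4.png

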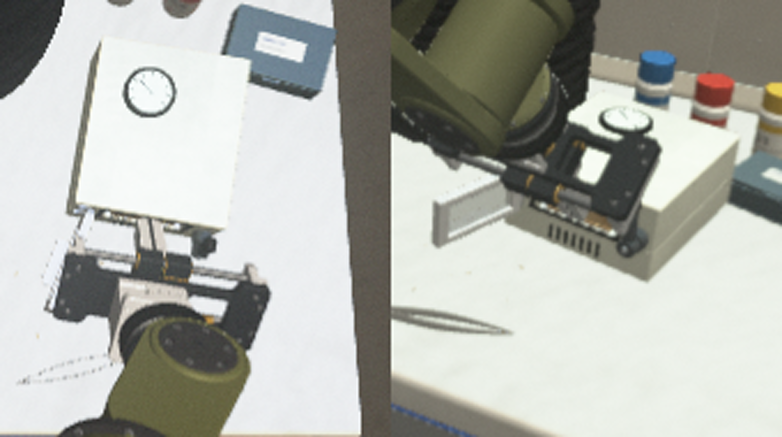

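The tray is inside and force has begun to rise. One more small push will show whether it's at the stop.

>>> servo_tool(
  motion=[
    {"wx":0,"wy":0,"wz":0,"dx":0.015,"dy":0,"dz":0.013,"fingers":1},
    {"wx":0,"wy":0,"wz":0,"dx":0.023,"dy":0,"dz":0.019,"fingers":1},
    {"wx":0,"wy":0,"wz":0,"dx":0.023,"dy":0,"dz":0.019,"fingers":1},
    {"wx":0,"wy":0,"wz":0,"dx":0.023,"dy":0,"dz":0.019,"fingers":1},
  ],
)

```text
clock: 8.95
eef_pos: [529.1, -309.0, 54.4]
eef_rot: [3.139, -0.698, -0.167]
wrist_force: [-33.4, 7.0, 18.2]
finger_gap: 0.6
finger_force: 17.0
```

>>> servo_tool(
  motion=[
    {"wx":0,"wy":0,"wz":0,"dx":-0.15,"dy":0,"dz":-0.13,"fingers":1},
    {"wx":0,"wy":0,"wz":0,"dx":-0.3,"dy":0,"dz":-0.26,"fingers":1},
    {"wx":0,"wy":0,"wz":0,"dx":-0.45,"dy":0,"dz":-0.5,"fingers":1},
    {"wx":0,"wy":0,"wz":0,"dx":-0.45,"dy":0,"dz":-0.9,"fingers":1},
    {"wx":0,"wy":0,"wz":0,"dx":-0.3,"dy":0,"dz":-1.0,"fingers":1},
    {"wx":0,"wy":0,"wz":0,"dx":-0.3,"dy":0,"dz":-1.0,"fingers":1},
  ],
)

```text
clock: 9.55
eef_pos: [445.3, -295.8, 114.8]
eef_rot: [3.134, -0.704, -0.164]
wrist_force: [-0.1, -0.7, -0.2]
finger_gap: 0.6
finger_force: 0.0
```

```bash
python3 -c "
from plan import *
where()
T=camera('top');S=camera('scene');cv2.imwrite('pics/p5.png',cv2.hconcat([cv2.resize(T['image'][140:240,360:460],None,fx=4,fy=4,interpolation=2),cv2.resize(S['image'][185:285,355:455],None,fx=4,fy=4,interpolation=2)])[:,:,::-1])
print(go((-165,115,150)))"
```

```text
t 9.55 cab [-169.2   -2.5  114.8] rot [ 3.134 -0.704 -0.164] F [-0.1 -0.7 -0.2] J [-0.87  0.15  2.12  1.    0.51  0.06]
(array([ 0.288, -1.163, -0.258]), array([ 0.001, -0.35 ,  0.003]))
```

View pics/p5.png

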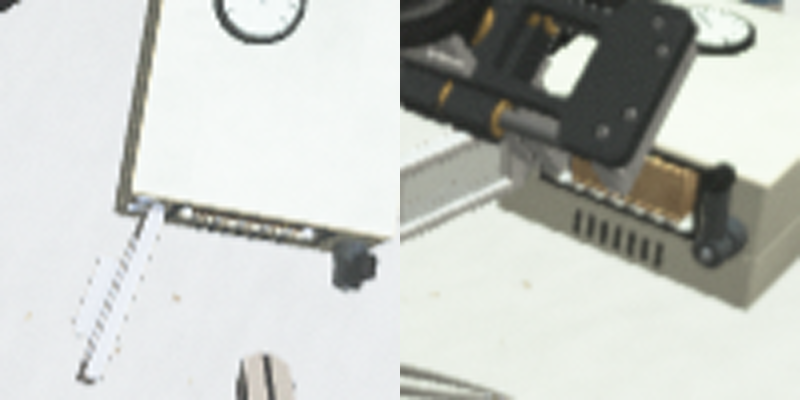

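The tray sits inside, flush behind the opening; the door is still open and the lever upright. Next: turn vertical and go to the left of the door.

>>> servo_tool(
  motion=[
    {"wx":0,"wy":-0.07,"wz":0,"dx":0.08,"dy":-0.3,"dz":-0.1,"fingers":1},
    {"wx":0,"wy":-0.14,"wz":0,"dx":0.16,"dy":-0.6,"dz":-0.2,"fingers":1},
    {"wx":0,"wy":-0.21,"wz":0,"dx":0.29,"dy":-1,"dz":-0.26,"fingers":1},
    {"wx":0,"wy":-0.28,"wz":0,"dx":0.29,"dy":-1,"dz":-0.26,"fingers":1},
    {"wx":0,"wy":-0.35,"wz":0,"dx":0.29,"dy":-1,"dz":-0.26,"fingers":1},
    {"wx":0,"wy":-0.35,"wz":0,"dx":0.29,"dy":-1,"dz":-0.26,"fingers":1},
    {"wx":0,"wy":-0.35,"wz":0,"dx":0.29,"dy":-1,"dz":-0.26,"fingers":1},
  ],
)

```text
clock: 10.35
eef_pos: [467.5, -195.9, 149.9]
eef_rot: [3.139, 0.006, -0.166]
wrist_force: [-0.8, 0.8, 0.3]
finger_gap: 0.0
finger_force: 0.0
```

```bash
sed -i 's/612.5,/614.5,/' plan.py; python3 -c "
from plan import *
where()
print(go((-146,108,130)),go((-146,108,55)))"
```

```text
t 10.35 cab [-166.4   99.4  149.9] rot [ 3.139  0.006 -0.166] F [-0.8  0.8  0.3] J [-0.47  0.26  1.7  -0.    1.18  1.27]
(array([ 0.206, -0.086,  0.197]), array([0.001, 0.003, 0.003])) (array([ 0.211, -0.087,  0.947]), array([0.001, 0.003, 0.003]))
```

>>> servo_tool(
  motion=[
    {"wx":0,"wy":0,"wz":0,"dx":0.2,"dy":-0.09,"dz":0.2,"fingers":1},
    {"wx":0,"wy":0,"wz":0,"dx":0.21,"dy":-0.09,"dz":0.6,"fingers":1},
    {"wx":0,"wy":0,"wz":0,"dx":0.21,"dy":-0.09,"dz":0.95,"fingers":1},
    {"wx":0,"wy":0,"wz":0,"dx":0.21,"dy":-0.09,"dz":0.95,"fingers":1},
    {"wx":0,"wy":0,"wz":0,"dx":0.21,"dy":-0.09,"dz":0.95,"fingers":1},
  ],
)

```text
clock: 10.85
eef_pos: [488.9, -191.3, 55.1]
eef_rot: [3.141, 0.002, -0.167]
wrist_force: [-0.3, -0.1, 0.1]
finger_gap: 0.4
finger_force: 0.0
```

>>> servo_tool(
  motion=[
    {"wx":0,"wy":0,"wz":0,"dx":-0.03,"dy":0.14,"dz":0,"fingers":1},
    {"wx":0,"wy":0,"wz":0,"dx":-0.06,"dy":0.28,"dz":0,"fingers":1},
    {"wx":0,"wy":0,"wz":0,"dx":-0.08,"dy":0.37,"dz":0,"fingers":1},
    {"wx":0,"wy":0,"wz":0,"dx":-0.1,"dy":0.46,"dz":0,"fingers":1},
    {"wx":0,"wy":0,"wz":0,"dx":-0.09,"dy":0.55,"dz":0,"fingers":1},
    {"wx":0,"wy":0,"wz":0,"dx":-0.08,"dy":0.65,"dz":0,"fingers":1},
    {"wx":0,"wy":0,"wz":0,"dx":-0.05,"dy":0.74,"dz":0,"fingers":1},
    {"wx":0,"wy":0,"wz":0,"dx":-0.02,"dy":0.82,"dz":0,"fingers":1},
    {"wx":0,"wy":0,"wz":0,"dx":-0.02,"dy":0.82,"dz":0,"fingers":1},
  ],
)

```text
clock: 11.75
eef_pos: [473.4, -273.3, 55.4]
eef_rot: [3.139, -0.0, -0.169]
wrist_force: [0.7, 0.6, 0.2]
finger_gap: 0.5
finger_force: 0.0
```

```bash
python3 -c "
from plan import *
where()
print(go((-136,11.5,55)),go((-123.4,2.6,55)),go((-109,-2,55)))
T=camera('top');S=camera('scene');cv2.imwrite('pics/p6.png',cv2.hconcat([cv2.resize(T['image'][130:250,350:470],None,fx=3.3,fy=3.3,interpolation=2),cv2.resize(S['image'][175:295,345:465],None,fx=3.3,fy=3.3,interpolation=2)])[:,:,::-1])"
```

```text
t 11.75 cab [-147.4   24.1   55.4] rot [ 3.139 -0.    -0.169] F [0.7 0.6 0.2] J [-0.59  0.46  1.67 -0.    1.    1.15]
(array([0.114, 0.127, 0.005]), array([ 0.001, -0.   ,  0.002])) (array([0.24 , 0.216, 0.005]), array([ 0.001, -0.   ,  0.002])) (array([0.383, 0.263, 0.005]), array([ 0.001, -0.   ,  0.002]))
```

View pics/p6.png

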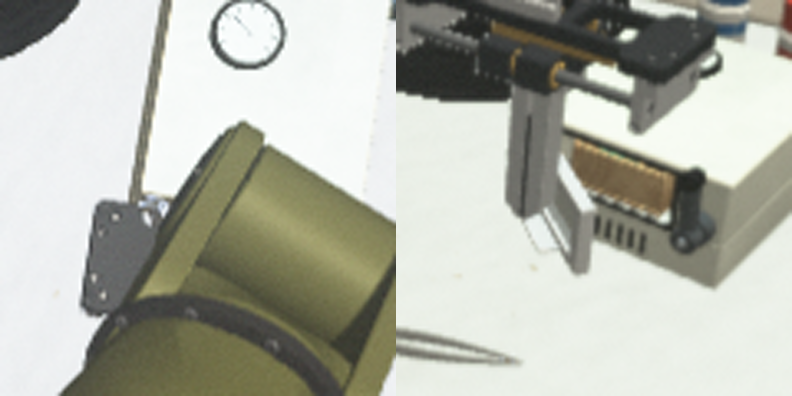

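The door is following the fingers, about half closed, with the lever upright and clear. Continuing the arc.

>>> servo_tool(
  motion=[
    {"wx":0,"wy":0,"wz":0,"dx":0.05,"dy":0.07,"dz":0,"fingers":1},
    {"wx":0,"wy":0,"wz":0,"dx":0.11,"dy":0.13,"dz":0,"fingers":1},
    {"wx":0,"wy":0,"wz":0,"dx":0.18,"dy":0.18,"dz":0,"fingers":1},
    {"wx":0,"wy":0,"wz":0,"dx":0.24,"dy":0.22,"dz":0,"fingers":1},
    {"wx":0,"wy":0,"wz":0,"dx":0.3,"dy":0.25,"dz":0,"fingers":1},
    {"wx":0,"wy":0,"wz":0,"dx":0.35,"dy":0.26,"dz":0,"fingers":1},
    {"wx":0,"wy":0,"wz":0,"dx":0.38,"dy":0.26,"dz":0,"fingers":1},
    {"wx":0,"wy":0,"wz":0,"dx":0.38,"dy":0.26,"dz":0,"fingers":1},
  ],
)

```text
clock: 12.65
eef_pos: [506.7, -304.2, 55.5]
eef_rot: [3.139, -0.0, -0.168]
wrist_force: [0.4, 0.2, 0.1]
finger_gap: 0.2
finger_force: 0.0
```

>>> servo_tool(
  motion=[
    {"wx":0,"wy":0,"wz":0,"dx":0.015,"dy":0,"dz":0,"fingers":1},
    {"wx":0,"wy":0,"wz":0,"dx":0.02,"dy":0,"dz":0,"fingers":1},
    {"wx":0,"wy":0,"wz":0,"dx":0.02,"dy":0,"dz":0,"fingers":1},
  ],
)

```text
clock: 12.95
eef_pos: [508.3, -304.5, 55.6]
eef_rot: [3.139, 0.0, -0.168]
wrist_force: [-0.4, 0.4, 0.5]
finger_gap: 0.8
finger_force: 0.0
```

```bash
python3 -c "
from plan import *
where()"
```

```text
t 12.95 cab [-107.7   -0.6   55.6] rot [ 3.139  0.    -0.168] F [-0.4  0.4  0.5] J [-0.6   0.55  1.54 -0.    1.05  1.14]
```

>>> servo_tool(
  motion=[
    {"wx":0,"wy":0,"wz":0,"dx":0.01,"dy":0,"dz":0,"fingers":1},
    {"wx":0,"wy":0,"wz":0,"dx":0.02,"dy":0,"dz":0,"fingers":1},
    {"wx":0,"wy":0,"wz":0,"dx":0.02,"dy":0,"dz":0,"fingers":1},
  ],
)

```text
clock: 13.25
eef_pos: [510.4, -304.9, 55.6]
eef_rot: [3.139, -0.0, -0.168]
wrist_force: [0.1, -0.1, -0.6]
finger_gap: 0.5
finger_force: 0.0
```

>>> servo_tool(
  motion=[
    {"wx":0,"wy":0,"wz":0,"dx":0.01,"dy":0,"dz":0,"fingers":1},
    {"wx":0,"wy":0,"wz":0,"dx":0.02,"dy":0,"dz":0,"fingers":1},
    {"wx":0,"wy":0,"wz":0,"dx":0.02,"dy":0,"dz":0,"fingers":1},
  ],
)

```text
clock: 13.55
eef_pos: [511.1, -305.1, 55.5]
eef_rot: [3.14, 0.003, -0.168]
wrist_force: [-11.2, 2.2, 5.8]
finger_gap: 0.5
finger_force: 5.5
```

>>> servo_tool(
  motion=[
    {"wx":0,"wy":0,"wz":0,"dx":0.01,"dy":0,"dz":0,"fingers":1},
    {"wx":0,"wy":0,"wz":0,"dx":0.01,"dy":0,"dz":0,"fingers":1},
    {"wx":0,"wy":0,"wz":0,"dx":0.01,"dy":0,"dz":0,"fingers":1},
  ],
)

```text
clock: 13.85
eef_pos: [511.2, -305.1, 55.5]
eef_rot: [3.14, 0.005, -0.168]
wrist_force: [-18.0, 3.4, 9.5]
finger_gap: 0.2
finger_force: 9.1
```

>>> servo_tool(
  motion=[
    {"wx":0,"wy":0,"wz":0,"dx":-0.2,"dy":0,"dz":0,"fingers":1},
    {"wx":0,"wy":0,"wz":0,"dx":-0.5,"dy":0,"dz":-0.2,"fingers":1},
    {"wx":0,"wy":0,"wz":0,"dx":-0.8,"dy":0.2,"dz":-0.6,"fingers":1},
    {"wx":0,"wy":0,"wz":0,"dx":-0.8,"dy":0.4,"dz":-0.6,"fingers":1},
    {"wx":0,"wy":0,"wz":0,"dx":-0.8,"dy":0.8,"dz":-0.6,"fingers":1},
    {"wx":0,"wy":0,"wz":0,"dx":-0.8,"dy":1.0,"dz":-0.6,"fingers":1},
    {"wx":0,"wy":0,"wz":0,"dx":-0.8,"dy":1.0,"dz":-0.6,"fingers":1},
  ],
)

```text
clock: 14.55
eef_pos: [417.0, -392.4, 115.8]
eef_rot: [3.139, -0.0, -0.17]
wrist_force: [-0.1, 0.0, 0.5]
finger_gap: 0.4
finger_force: 0.0
```

```bash
sed -i 's/614.5,/616.5,/' plan.py; python3 -c "
from plan import *
where()
print(go((-111,-105,115)),go((-111,-85,78)))
T=camera('top');S=camera('scene');cv2.imwrite('pics/p7.png',cv2.hconcat([cv2.resize(T['image'][130:250,350:470],None,fx=3.3,fy=3.3,interpolation=2),cv2.resize(S['image'][175:295,345:465],None,fx=3.3,fy=3.3,interpolation=2)])[:,:,::-1])
for n,p in(('top',T),('scene',S)):
  print(n,[(np.round(a['location'],1),round(a['conf'],2)) for a in spot_in('latch_tip',p)[:2]],proj(p,W((-107,-60,90))),[(np.round(a['location'],1),round(a['conf'],2)) for a in spot_in('door_push',p)[:1]],proj(p,W((-99,5,65))))"
```

```text
t 14.55 cab [-184.5 -103.2  115.8] rot [ 3.139 -0.    -0.17 ] F [-0.1  0.   0.5] J [-0.82  0.44  1.55 -0.    1.15  0.92]
(array([0.735, 0.019, 0.008]), array([ 0.001, -0.   ,  0.001])) (array([ 0.736, -0.182,  0.377]), array([ 0.001, -0.   ,  0.001]))
top [(array([448.4, 202.9]), 0.66)] [451.59568529 206.31307798] [(array([420.2, 200. ]), 0.87)] [420.40014929 199.63389523]
scene [] [436.94751096 229.17140694] [(array([405.1, 228.5]), 0.92)] [407.53471786 227.04974318]
```

View pics/p7.png

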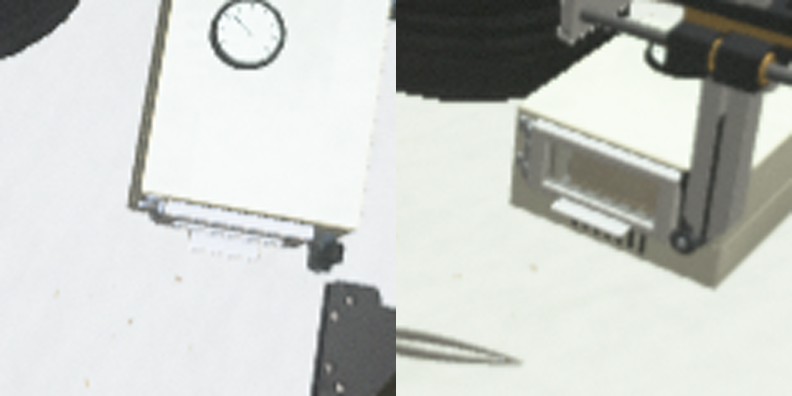

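The door is shut flush and the lever stands upright at its right. Now I go right of the lever and push it left, then down.

>>> servo_tool(
  motion=[
    {"wx":0,"wy":0,"wz":0,"dx":0.25,"dy":0,"dz":0,"fingers":1},
    {"wx":0,"wy":0,"wz":0,"dx":0.5,"dy":0,"dz":0,"fingers":1},
    {"wx":0,"wy":0,"wz":0,"dx":0.72,"dy":0,"dz":0,"fingers":1},
    {"wx":0,"wy":0,"wz":0,"dx":0.72,"dy":0,"dz":0.2,"fingers":1},
    {"wx":0,"wy":0,"wz":0,"dx":0.72,"dy":0,"dz":0.4,"fingers":1},
    {"wx":0,"wy":0,"wz":0,"dx":0.72,"dy":0,"dz":0.4,"fingers":1},
  ],
)

```text
clock: 15.45
eef_pos: [488.0, -401.0, 73.2]
eef_rot: [-3.141, 0.004, -0.167]
wrist_force: [0.2, -0.4, -0.6]
finger_gap: 0.2
finger_force: 0.0
```

>>> servo_tool(
  motion=[
    {"wx":0,"wy":0,"wz":0,"dx":0,"dy":-0.12,"dz":0,"fingers":1},
    {"wx":0,"wy":0,"wz":0,"dx":0,"dy":-0.22,"dz":0,"fingers":1},
    {"wx":0,"wy":0,"wz":0,"dx":0,"dy":-0.3,"dz":0,"fingers":1},
    {"wx":0,"wy":0,"wz":0,"dx":0,"dy":-0.38,"dz":0,"fingers":1},
    {"wx":0,"wy":0,"wz":0,"dx":0,"dy":-0.46,"dz":0,"fingers":1},
    {"wx":0,"wy":0,"wz":0,"dx":0,"dy":-0.54,"dz":0,"fingers":1},
    {"wx":0,"wy":0,"wz":0,"dx":0,"dy":-0.6,"dz":0,"fingers":1},
    {"wx":0,"wy":0,"wz":0,"dx":0,"dy":-0.63,"dz":0,"fingers":1},
    {"wx":0,"wy":0,"wz":0,"dx":0,"dy":-0.63,"dz":0,"fingers":1},
  ],
)

```text
clock: 16.35
eef_pos: [499.2, -340.0, 75.7]
eef_rot: [3.139, 0.0, -0.168]
wrist_force: [-0.7, 0.2, -0.5]
finger_gap: 0.7
finger_force: 0.0
```

```bash
python3 -c "
from plan import *
where()"
```

```text
t 16.35 cab [-112.5  -37.6   75.7] rot [ 3.139  0.    -0.168] F [-0.7  0.2 -0.5] J [-0.66  0.55  1.49 -0.    1.11  1.08]
```

>>> servo_tool(
  motion=[
    {"wx":0,"wy":0,"wz":0,"dx":0,"dy":0,"dz":0.05,"fingers":1},
    {"wx":0,"wy":0,"wz":0,"dx":0,"dy":0,"dz":0.1,"fingers":1},
    {"wx":0,"wy":0,"wz":0,"dx":0,"dy":0,"dz":0.15,"fingers":1},
    {"wx":0,"wy":0,"wz":0,"dx":0,"dy":0,"dz":0.19,"fingers":1},
    {"wx":0,"wy":0,"wz":0,"dx":0,"dy":0,"dz":0.19,"fingers":1},
  ],
)

```text
clock: 16.85
eef_pos: [498.8, -340.3, 55.7]
eef_rot: [3.14, 0.001, -0.168]
wrist_force: [0.2, 1.0, -0.0]
finger_gap: 0.8
finger_force: 0.0
```

>>> servo_tool(
  motion=[
    {"wx":0,"wy":0,"wz":0,"dx":0,"dy":0,"dz":0.01,"fingers":1},
    {"wx":0,"wy":0,"wz":0,"dx":0,"dy":0,"dz":0.02,"fingers":1},
    {"wx":0,"wy":0,"wz":0,"dx":0,"dy":0,"dz":0.02,"fingers":1},
  ],
)

```text
clock: 17.15
eef_pos: [499.1, -340.6, 55.1]
eef_rot: [3.139, 0.0, -0.168]
wrist_force: [-2.0, 1.4, 6.0]
finger_gap: 0.4
finger_force: 2.7
```

Contact is at the expected height (55). I'll press slightly, then retreat and look.

>>> servo_tool(
  motion=[
    {"wx":0,"wy":0,"wz":0,"dx":0,"dy":0,"dz":0.01,"fingers":1},
    {"wx":0,"wy":0,"wz":0,"dx":0,"dy":0,"dz":0.01,"fingers":1},
    {"wx":0,"wy":0,"wz":0,"dx":0,"dy":0,"dz":0.01,"fingers":1},
  ],
)

```text
clock: 17.45
eef_pos: [499.2, -340.6, 54.9]
eef_rot: [3.139, -0.0, -0.168]
wrist_force: [-5.7, 3.3, 12.6]
finger_gap: 0.5
finger_force: 6.5
```

>>> servo_tool(
  motion=[
    {"wx":0,"wy":0,"wz":0,"dx":0,"dy":0,"dz":-0.2,"fingers":1},
    {"wx":0,"wy":0,"wz":0,"dx":0,"dy":0,"dz":-0.5,"fingers":1},
    {"wx":0,"wy":0,"wz":0,"dx":-0.4,"dy":0,"dz":-1,"fingers":1},
    {"wx":0,"wy":0,"wz":0,"dx":-0.8,"dy":-0.4,"dz":-1,"fingers":1},
    {"wx":0,"wy":0,"wz":0,"dx":-1,"dy":-0.8,"dz":-1,"fingers":1},
    {"wx":0,"wy":0,"wz":0,"dx":-1,"dy":-1,"dz":-1,"fingers":1},
    {"wx":0,"wy":0,"wz":0,"dx":-1,"dy":-1,"dz":-1,"fingers":1},
  ],
)

```text
clock: 18.15
eef_pos: [417.1, -222.8, 154.1]
eef_rot: [3.139, -0.001, -0.166]
wrist_force: [0.7, -0.7, 0.3]
finger_gap: 0.2
finger_force: 0.0
```

```bash
python3 -c "
from plan import *
where()
T=camera('top');S=camera('scene');cv2.imwrite('pics/p8.png',cv2.hconcat([cv2.resize(T['image'][130:250,350:470],None,fx=3.3,fy=3.3,interpolation=2),cv2.resize(S['image'][175:295,345:465],None,fx=3.3,fy=3.3,interpolation=2)])[:,:,::-1])
for th in (1.4,1.57): print(proj(S,W((-107,-60+40*np.sin(th),50+40*np.cos(th)))))
print(spot_in('latch_tip',S)[:1])"
```

```text
t 18.15 cab [-213.5   63.9  154.1] rot [ 3.139e+00 -1.000e-03 -1.660e-01] F [ 0.7 -0.7  0.3] J [-0.57  0.18  1.8  -0.    1.16  1.17]
[416.53215261 236.53627179]
[415.91270867 239.27322094]
[{'location': [424.0, 243.5], 'conf': 0.46}]
```

View pics/p8.png

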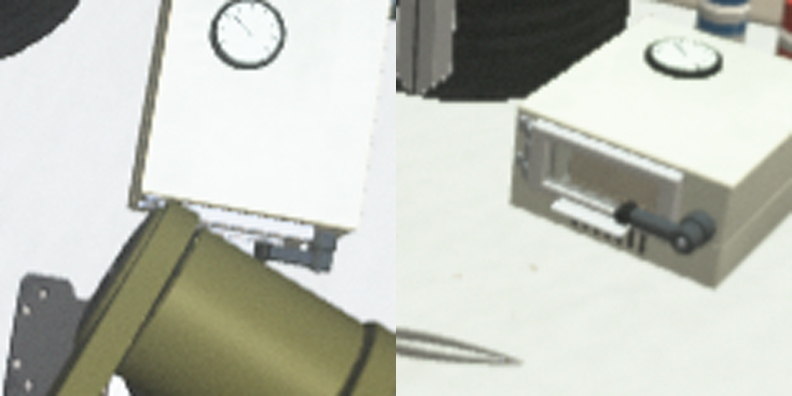

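The lever lies level across the door, parallel to its lip, the door is shut, and the robot is clear.

```bash
python3 -c "
from cell import *
print(sign_off())"
```

```text
the job is handed in; nothing more can be done
None
```

The tray is pushed home, the door is shut and the latch lies level in the last pictures. I handed the job in at about 18 s with the arm clear of everything; no verdict came back.

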